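# Strap a timber corner into its jig and hold a square in it

## Robot

A 6-joint arm with a two-finger parallel gripper is mounted at the origin on a cart in front of the work surface, level with it; the furniture and walls round the work are solid. World frame = base frame: x ahead of the robot, y to its left, z up, the work surface at z = 0. Lengths are in mm, angles in degrees, forces in N, time in s.
With the tool pointing down it reaches from about 350 to 875 mm from the base axis. Payload 4.2 kg.
Tool frame: the origin (TCP) lies midway between the tips of the shut fingers; the grasp point (between the pads) lies grip_point_offset behind it (grip_point_offset is the distance from the TCP to the grasp point, in mm); z points along the fingers, y is the line along which they close (so a half turn about z gives the same grasp; the last joint's range is limited). The gripper opens to 87 mm and grips with 3 to 60 N. Pads are 19 mm wide; open, the fingers measure 117 mm over their backs; the gripper's body (75 mm by 190 mm) begins 51 mm behind the grasp point.
Start: joints at [-53.766, 22.042, 0.453, 0, -68.411, -14.817], TCP at [228.236, -581.814, 222.55] pointing down, gripper open.
Joint ranges: [-179.83, 179.83], [-69.29, 118.12], [-61.27, 80.66], [-181.25, 117.63], [-171.15, -9.14], [-177.46, 177.46]. Speed limits (degrees/s): [159.86, 159.86, 180, 180, 180, 180].

## Interface

Orientations are given as [roll, pitch, yaw] about the fixed x, y, z axes, in that order (R = Rz(yaw) Ry(pitch) Rx(roll)).
In Python, from rig import state, capture, camera_info, sign_off, find_in, masks_of, spot_point, grip_point_offset gives the robot as it stands. The module is installed in compiled form; this text tells all that it offers.
- The arm moves only by the tool play_rows, never from a script. Its argument "motion" is a list of rows, each an object with "travel": the shift along the world's x, y, z in m, a list of three; "roll": the turn about the world's z in degrees; "claw": the finger opening in m, from 0 to 0.087. In form: [{"travel": [dx, dy, dz], "roll": roll, "claw": claw}, ...]. A call has 1 to 5 rows; each row is the pose to reach, as a shift and turn from the pose commanded when the call began; what a row does not reach only later rows make up. A row lasts 1/12 s, in which the tool goes at most 41.7 mm and 7.16 degrees, less where a joint would pass 70% of its speed; a pose out of reach is approached as far as the arm can. A call with a gripper value outside its range is refused whole. The fingers move at their own pace and stop on an object; the grip force is fixed at half the most. Time passes only in rows, so rows that repeat a pose let the fingers close. It gives the time, the measured TCP pose, the force, the opening and the grip force at its end, in the units of the state.
- state(): the state, without advancing time (a new reading comes with each control period).
- capture(name): name is "side" or "top" or "wrist"; returns the picture (400x640x3 uint8, red, green, blue); there is no depth.
- camera_info(name): a dict with "fx", "fy", "cx", "cy" (pixels), "R" (3x3) and "t" (3): a world point X has camera coordinates R X + t. Camera axes: x right, y down, z forward; pixel columns grow to the right and rows downward; lengths in mm; the calibration is good to about 2 mm. The wrist camera is an equidistant fisheye: a pixel r from the principal point sees the ray r / f radians off the axis. A picture is of the moment at which its call begins: read the wrist's pose just before it. camera_info takes no time and is no camera call; for the wrist camera it gives the pose at the moment of the call.
- sign_off(): hands the job in; it is judged then, once.
Trained networks look in the newest picture that a camera, given by its name, has taken for a name from the list of things; names that differ only in an ending like _2 or _b are one class to them, and where a whole thing is asked for, a point or a joint stands for the part that bears it (a point fixed in the world has none). Each returns a list of dicts, best first, with "p" (0 to 1); they miss things now and then, are a little off and sometimes report something else, mostly with a low value. They report only what shows in the picture. A call takes as long as a camera call.
- find_in(camera, target): "extent" ([left, top, width, height] in pixels, round what is visible of it).
- masks_of(camera, target): "pixels" (400x640 bool, what is visible of it) and "extent" ([left, top, width, height] in pixels, round what is visible of it).
- spot_point(camera, target): "point" ([column, row] in pixels: a listed point, or the origin of a listed thing).
The state is a dict: "time_s": time; "joint_positions": joint angles; "qd": joint speeds; "joint_torque": joint torques, N m; "eef_pos": TCP position; "tool_rot": TCP orientation; "wrist_force": force on the tool from outside, world axes, zero at the start; "moment": the same for the moment, N m; "grip_width": finger opening in mm; "gripper_force": force on a finger pad.
Only numpy, scipy, OpenCV 4.12 (cv2) and the standard library are available. Lean on these libraries where they do the work, as an engineer would, in place of code of your own. Each camera call takes 0.05 s, during which the arm holds its last target. There are 200 camera calls.

## Task

The timber corner lies loose in the squaring jig: press the open hinged metal strap down over its plate until the catch snaps over the strap's end and keeps it shut, then take your hand off it. Then pick up the L-shaped assembly square that stands on the table, set it upright on the plate, in line with it and within its width, and press its outer corner into the inside corner between plate and stud until one outer face lies flat on the plate and the other flat against the stud. Finish while still gripping the square and pressing it firmly against both faces; do not let go, and leave the tuner, the sanding block and the wax tin where they are.

Things in the scene. Friction and masses are not known exactly. Their poses are not given: they have to be found in the camera images.
- jig: squaring jig fixed to the table: plywood board 250 x 170 x 12 mm with low wooden guides (to 24 mm high) and end stops. Origin: centre of its underside. x along the timber's plate towards the stud, y left, z up. A steel strap crosses it at x = -75 mm: hinge block at y = -55 mm, spring-loaded catch (top 46 mm above the table) at y = +56 to +80 mm
- strap (a joint): angle (rad) of the hinged steel strap, 24 mm wide, 3 mm thick, hinge axis along the jig's x through jig point (-75, -55, 33) mm. 0: level, shut, 1 mm above the plate; grows as the free end (+y) rises. A light spring holds it open near 0.6. In the last 10 mm its end bar is forced past the catch (about 7 N at strap_press); then the catch keeps it within 0.01 of 0
- strap_press (a point): pressing point on the strap's upper face, 72 mm from the hinge axis, 38 mm short of the bar at its end; when shut it lies at jig point (-75, 17, 34) mm
- timber_corner: two pieces of pale wood screwed together in an L, loose in the jig with 1.5 mm play, resting on its board (0.33 kg): lying plate and standing stud. Origin: centre of the plate's underside, 12 mm above the table; x along the plate towards the stud, z up. The shut strap keeps it from lifting
- plate: lying part of the timber corner: 203 long (x) x 40 wide (y) x 18 mm thick, origin as timber_corner; its top is 30 mm above the table
- stud: standing part of the timber corner at the far (+x) end of the plate: 18 (x) x 40 (y) mm, 100 mm tall above the plate's top; its flat face towards -x is the one to press against. Origin as timber_corner
- inside_corner (a point): middle of the inside corner, where the plate's top meets the stud's face: 83.5 mm along x from the timber_corner origin, 18 mm above it. Axes as the timber corner: x points into the stud, z up
- square: aluminium assembly square: L, 18 mm thick (y), legs 110 long, 30 mm wide, 0.25 kg, standing on its lying leg. Origin: outer corner at the bottom, mid-thickness. Lying leg x -110 to 0 (z 0 to 30) mm, standing leg z 0 to 110 (x -30 to 0) mm. Outer faces: z = 0 (underneath), x = 0 (back). Grip the standing leg near its top across y. Seated, origin and axes match inside_corner
- square_top (a point): upper end of the square's back face: 110 mm above its origin
- square_toe (a point): far end of the square's lying leg at the bottom: at x = -110 mm of the square
- tuner: bystander: flat dark box with a display, 60 x 100 x 19 mm, origin under its centre; leave it alone
- sanding_block: bystander: cork sanding block, 49 x 92 x 30 mm, origin under its centre; leave it alone
- wax_tin: bystander: round tin, 58 mm across, 22 mm high, origin under its centre; leave it alone

How it is judged (in metres and radians):
On the way, in this order (a step that is already met when the one before it is completed fails the run):
1. the strap is shut and stays shut by its catch, the robot off the jig (value of joint strap below 0.025 rad and contact force between each of the fingers, the arm and jig below 0.1 N), for 0.3 s.
2. the square, gripped by the fingers, is seated in the inside corner and pressed against plate and stud (contact force between square and stud above 1.5 N and contact force between square and plate above 1.5 N and x of each of square, square_top in the frame of inside_corner above -0.003 m and z of each of square, square_toe in the frame of inside_corner below 0.003 m and y of square in the frame of inside_corner between -0.011 and 0.011 m and y of square_toe in the frame of inside_corner between -0.012 and 0.012 m and x of square_toe in the frame of inside_corner below -0.1 m and angle between the x axis of square and the x axis of inside_corner, either way round below 0.07 rad and contact force between the fingers and square above 1.5 N and value of joint strap below 0.025 rad), for 0.2 s.
At the end, for the whole second after the job is handed in: Strap under 0.025 rad, corner level. Square in the inside corner: outer faces within 3 mm of plate and stud, within the plate's width (1 mm), in line within 0.07 rad, at rest, gripped by the fingers, pressing plate and stud with over 1.5 N each through the last second (all of step 2 and linear speed of square below 0.01 m/s and angle between timber_corner's own z axis and vertical below 0.03 rad); the arm keeps its last pose, push and grip.
It fails at once if the tuner is pushed away (over 3 cm) (distance of tuner from where it was at the start of the episode above 0.03 m).
It fails at once if the sanding block is pushed away (over 3 cm) (distance of sanding_block from where it was at the start of the episode above 0.03 m).
It fails at once if the wax tin is pushed away (over 3 cm) (distance of wax_tin from where it was at the start of the episode above 0.03 m).
It also fails if it takes over 58 s, if anything falls off the work surface, if the arm or the gripper's body presses on something with over 40 N, if the wrist force passes 120 N, or if a joint passes its speed limit or range.

## Working session

There is one attempt and no reset: what is moved stays moved. The work goes in short steps, Python scripts to look and compute and a tool call to move; the robot and the scene stay as the last step left them, time stands still between calls to the robot, and variables do not carry over. Pictures are saved under pics/ and viewed, at most 10 in all, crops included, and the job is handed in when it is done.

Besides the shell and the picture viewer there is one more tool, called after "Emit:" as a command line: name --argument value ..., lists and objects as JSON in quotes. play_rows: Moves the arm, as the interface text tells. Its arguments: {"type":"object","properties":{"motion":{"type":"array","items":{"type":"object","properties":{"travel":{"type":"array","items":{"type":"number"}},"roll":{"type":"number"},"claw":{"type":"number"}}}}},"required":["motion"]}

```bash
mkdir -p pics; cat > h.py <<'E'
import numpy as np, cv2
from rig import *
def ray(cam,p,ci=None):
    ci=ci or camera_info(cam); R=np.array(ci["R"]);t=np.array(ci["t"])
    x=(p[0]-ci["cx"])/ci["fx"]; y=(p[1]-ci["cy"])/ci["fy"]
    if cam=="wrist":
        r=np.hypot(x,y); d=np.array([x/r*np.sin(r),y/r*np.sin(r),np.cos(r)]) if r>1e-9 else np.array([0,0,1.])
    else: d=np.array([x,y,1.])
    d=R.T@d; return -R.T@t, d/np.linalg.norm(d)
def atz(cam,p,z,ci=None):
    o,d=ray(cam,p,ci); return o+d*(z-o[2])/d[2]
def tri(a,b):
    (o1,d1),(o2,d2)=a,b
    s=np.linalg.lstsq(np.c_[d1,-d2],o2-o1,rcond=None)[0]
    p,q=o1+s[0]*d1,o2+s[1]*d2
    return (p+q)/2,np.linalg.norm(p-q)
def proj(cam,X):
    ci=camera_info(cam);c=np.array(ci["R"])@np.array(X)+np.array(ci["t"])
    return [ci["fx"]*c[0]/c[2]+ci["cx"],ci["fy"]*c[1]/c[2]+ci["cy"]]
E
python3 - <<'E'
from h import *
np.set_printoptions(precision=1,suppress=True)
ims={c:capture(c) for c in("top","side","wrist")}
for c in ims: cv2.imwrite(f"pics/{c}0.png",ims[c][:,:,::-1])
S=state();print(S["time_s"],S["eef_pos"],S["tool_rot"],grip_point_offset,S["grip_width"])
for n in("jig","strap_press","timber_corner","inside_corner","square","square_top","square_toe","tuner","sanding_block","wax_tin"):
    r={}
    for c in("top","side"):
        q=spot_point(c,n)
        if q: r[c]=(np.round(q[0]["point"],1).tolist(),round(q[0]["p"],2))
    if len(r)==2: print(n,r,*tri(ray("top",r["top"][0]),ray("side",r["side"][0])))
    else: print(n,r)
for c in("top","side"):print(c,ray(c,(320,200)))
E
```

```text
0.15 [ 228.1 -581.4  221.7] [ 179.9   -0.  -158.6] 18.700000000000003 87.20295263899983
jig {'top': ([382.0, 190.5], 0.43), 'side': ([300.7, 256.2], 0.86)} [ 630.3 -250.2 -299. ] 57.12952724815869
strap_press {'top': ([298.3, 206.4], 0.81), 'side': ([326.7, 231.5], 0.61)} [519.5  56.   66.5] 9.678648451901545
timber_corner {'top': ([289.9, 187.8], 0.57), 'side': ([307.5, 250.8], 0.92)} [575.8  86.1  16.5] 6.762311195402488
inside_corner {'top': ([282.8, 166.0], 0.93), 'side': ([274.4, 252.3], 0.76)} [655.2 110.6  19.2] 8.326340700561367
square {'top': ([381.4, 190.0], 0.82), 'side': ([322.9, 201.6], 0.65)} [ 574.1 -217.5  -16.4] 2.3066319976082896
square_top {'top': ([388.0, 188.4], 0.79)}
square_toe {'top': ([388.0, 222.7], 0.64)}
tuner {'side': ([359.0, 333.8], 0.8)}
sanding_block {'top': ([402.6, 242.8], 0.85), 'side': ([377.3, 190.4], 0.85)} [ 396.1 -281.6    8.9] 7.244354034162346
wax_tin {'top': ([429.4, 228.8], 0.49), 'side': ([359.4, 176.5], 0.72)} [ 453.  -369.7    8.2] 15.190387323679493
top (array([ 414.7,  -28. , 1568.4]), array([ 0.1,  0. , -1. ]))
side (array([419.6, 941.6, 742.2]), array([ 0.1, -0.8, -0.5]))
```

View pics/top0.png

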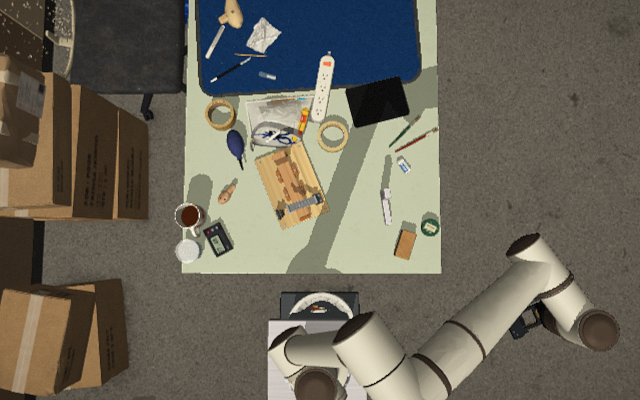

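View pics/side0.png

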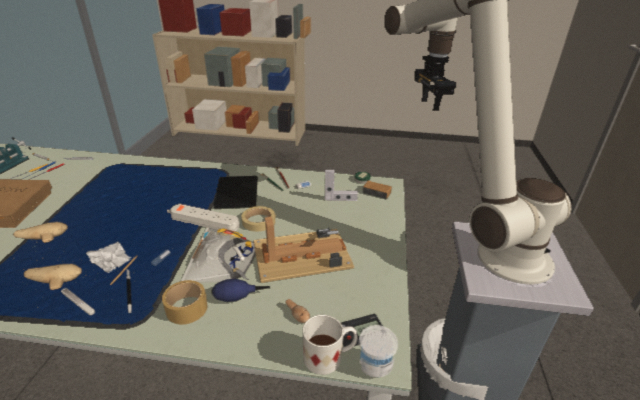

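The top view shows the jig around (290,188), stud end at (283,163) and strap near (300,207). The square is at (387,190–222), the sanding block at (405,243), the wax tin at (430,228) and the tuner at (218,240). The side view agrees: the jig is at (305,255) and the square stands at (330,190). I'll move in and use the wrist camera.

Emit:
play_rows --motion '[{"travel": [0.02, 0.033, 0.03], "roll": 0, "claw": 0.087}, {"travel": [0.04, 0.066, 0.05], "roll": 0, "claw": 0.087}, {"travel": [0.06, 0.1, 0.07], "roll": 0, "claw": 0.087}, {"travel": [0.08, 0.133, 0.09], "roll": 0, "claw": 0.087}, {"travel": [0.1, 0.165, 0.1], "roll": 0, "claw": 0.087}]'

```text
time_s: 1.57
eef_pos: [323.7, -424.4, 321.5]
tool_rot: [-179.8, 0.1, -158.6]
wrist_force: [0.7, -0.6, -0.0]
grip_width: 87.2
gripper_force: 0.0
```

Emit:
play_rows --motion '[{"travel": [0.02, 0.033, 0.0], "roll": 0, "claw": 0.087}, {"travel": [0.04, 0.066, 0.0], "roll": 0, "claw": 0.087}, {"travel": [0.06, 0.1, 0.0], "roll": 0, "claw": 0.087}, {"travel": [0.08, 0.133, 0.0], "roll": 0, "claw": 0.087}, {"travel": [0.1, 0.165, 0.0], "roll": 0, "claw": 0.087}]'

```text
time_s: 1.98
eef_pos: [423.5, -258.3, 319.8]
tool_rot: [-180.0, 0.1, -158.6]
wrist_force: [0.9, -1.3, -0.1]
grip_width: 87.0
gripper_force: 0.0
```

```bash
cat > look.py <<'E'
import sys
from h import *
np.set_printoptions(precision=1,suppress=True)
tag=sys.argv[1]; names=dict(a.split("=") for a in sys.argv[2:])
ci=camera_info("wrist"); im=capture("wrist"); cv2.imwrite(f"pics/{tag}.png",im[:,:,::-1])
S=state();print(S["time_s"],S["eef_pos"],S["tool_rot"],S["wrist_force"],ray("wrist",(ci["cx"],ci["cy"]),ci))
for n,z in names.items():
    q=spot_point("wrist",n)
    for k in q[:2]: print(n,np.round(k["point"],1),round(k["p"],2),atz("wrist",k["point"],float(z),ci))
E
python3 look.py w1 square=0 square_top=110 square_toe=0 strap_press=74 inside_corner=30 timber_corner=12 jig=0 sanding_block=0 wax_tin=0
```

```text
2.0333 [ 426.6 -254.5  319.6] [ 180.     0.2 -158.3] [-0.2  1.9 -0.8] (array([ 356. , -285.7,  482. ]), array([ 0.2,  0.1, -1. ]))
square [317.7 253.3] 0.68 [ 566.8 -211.9    0. ]
square_toe [331.  191.9] 0.87 [ 458.7 -231.     0. ]
sanding_block [313.2 140.5] 0.67 [ 392.5 -287.1    0. ]
wax_tin [255.4 157.7] 0.85 [ 450.4 -363.4    0. ]
```

View pics/w1.png

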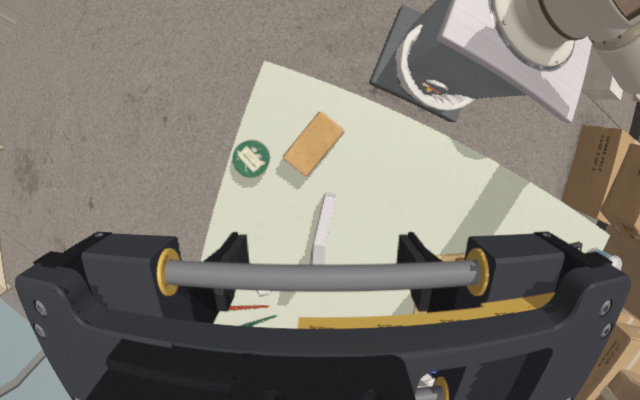

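The square runs from its toe at (331,192) to its origin near (318,253). The sanding block and tin are at (313,141) and (255,158). The triangulated leg length comes out at 110 mm, as it should. Next I'll move over the jig to look at it.

Emit:
play_rows --motion '[{"travel": [0.02, 0.034, 0.0], "roll": -1, "claw": 0.06}, {"travel": [0.04, 0.068, 0.0], "roll": -2, "claw": 0.03}, {"travel": [0.06, 0.102, 0.0], "roll": -3, "claw": 0.0}, {"travel": [0.08, 0.136, 0.0], "roll": -4, "claw": 0.0}, {"travel": [0.1, 0.17, 0.0], "roll": -4, "claw": 0.0}]'

```text
time_s: 2.9
eef_pos: [523.5, -89.5, 319.6]
tool_rot: [-180.0, 0.0, -162.7]
wrist_force: [0.5, -0.9, 0.6]
grip_width: 61.6
gripper_force: 0.0
```

Emit:
play_rows --motion '[{"travel": [0.02, 0.034, 0.0], "roll": 0, "claw": 0.0}, {"travel": [0.04, 0.068, 0.0], "roll": 0, "claw": 0.0}, {"travel": [0.06, 0.102, 0.0], "roll": 0, "claw": 0.0}, {"travel": [0.08, 0.136, 0.0], "roll": 0, "claw": 0.0}, {"travel": [0.1, 0.17, 0.0], "roll": 0, "claw": 0.0}]'

```text
time_s: 3.32
eef_pos: [623.9, 80.6, 319.3]
tool_rot: [-180.0, 0.0, -162.7]
wrist_force: [-0.3, 0.1, 0.2]
grip_width: 28.2
gripper_force: 0.0
```

Emit:
play_rows --motion '[{"travel": [0.015, 0.025, 0.0], "roll": 0, "claw": 0.0}, {"travel": [0.015, 0.025, 0.0], "roll": 0, "claw": 0.0}, {"travel": [0.015, 0.025, 0.0], "roll": 0, "claw": 0.0}]'

```text
time_s: 3.57
eef_pos: [638.5, 105.2, 317.8]
tool_rot: [-180.0, -0.1, -162.5]
wrist_force: [-0.2, -1.1, -0.0]
grip_width: 8.0
gripper_force: 0.0
```

```bash
python3 look.py w2 strap_press=74 inside_corner=30 timber_corner=12 jig=0 tuner=0
```

```text
3.6167 [638.1 104.2 318.6] [-180.    -0.1 -162.6] [ 0.3 -0.5  0.4] (array([569.9,  82.8, 480.2]), array([ 0.3,  0.1, -1. ]))
strap_press [316.9  79.7] 0.72 [521.3  59.8  74. ]
inside_corner [321.8 183. ] 0.84 [658.7 109.6  30. ]
timber_corner [316.6 127.6] 0.65 [583.4  77.7  12. ]
timber_corner [155.1  75.3] 0.4 [ 567.6 -206.5   12. ]
jig [318.2 134.7] 0.71 [593.6  83.2   0. ]
tuner [488.   83.2] 0.81 [412.9 324.8   0. ]
tuner [115.1  70.6] 0.43 [ 572.7 -306.1    0. ]
```

View pics/w2.png

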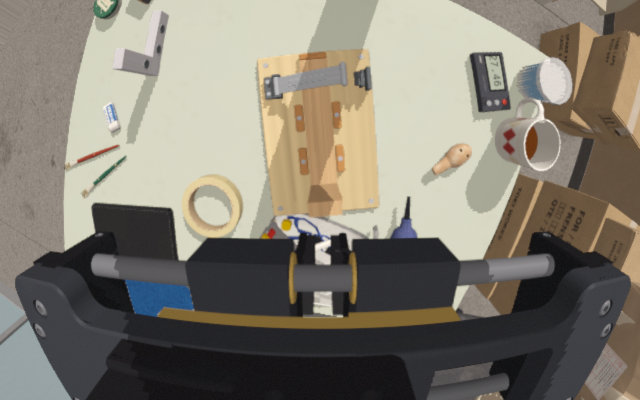

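The jig board's corners are near (258,58), (369,51), (379,208) and (271,219). The hinge is on the left at (270,86), the catch at (363,77), the strap raised at (310,80), and the inside corner is near (322,183).

```bash
cat > jig.py <<'E'
from h import *
from scipy.optimize import least_squares
np.set_printoptions(precision=2,suppress=True)
ci=camera_info("wrist")
L=np.array([[-125,-85],[-125,85],[125,85],[125,-85]])
px=np.array([(258,58),(369,51),(379,208),(271,219)])
W=np.array([atz("wrist",p,12,ci)[:2] for p in px]);print(W)
f=lambda v:(L@np.array([[np.cos(v[2]),np.sin(v[2])],[-np.sin(v[2]),np.cos(v[2])]])+v[:2]-W).ravel()
s=least_squares(f,[590,83,.3]);print(s.x,np.degrees(s.x[2]),s.fun)
x,y,a=s.x;R=np.array([[np.cos(a),-np.sin(a)],[np.sin(a),np.cos(a)]])
J=lambda p:R@p+[x,y]
for n,p in dict(press=(-75,17),press06=(-75,-55+72*np.cos(.6)),hinge=(-75,-55),catch=(-75,68),inside=(83.5,0)).items():print(n,J(p))
for n,z in dict(inside_corner=30,timber_corner=12,strap_press=34+72*np.sin(.6)).items():
    q=spot_point("wrist",n)
    if q: print(n,R.T@(atz("wrist",q[0]["point"],z,ci)[:2]-[x,y]))
im=cv2.imread("pics/w2.png")[30:230,220:400];cv2.imwrite("pics/w2c.png",cv2.resize(im,None,fx=3,fy=3,interpolation=cv2.INTER_CUBIC))
E
python3 jig.py
```

```text
[[504.98 -41.26]
 [445.76 115.88]
 [674.23 208.76]
 [743.74  48.53]]
[592.18  82.98   0.38] 21.582615142084876 [ 2.23 -0.78 -1.08  0.16  2.91 -0.76 -4.06  1.39]
press [516.18  71.2 ]
press06 [520.81  59.5 ]
hinge [542.67   4.25]
catch [497.42 118.62]
inside [669.82 113.69]
inside_corner [71.69 -1.23]
timber_corner [-10.43  -3.02]
strap_press [-75.21   3.41]
```

View pics/w2c.png

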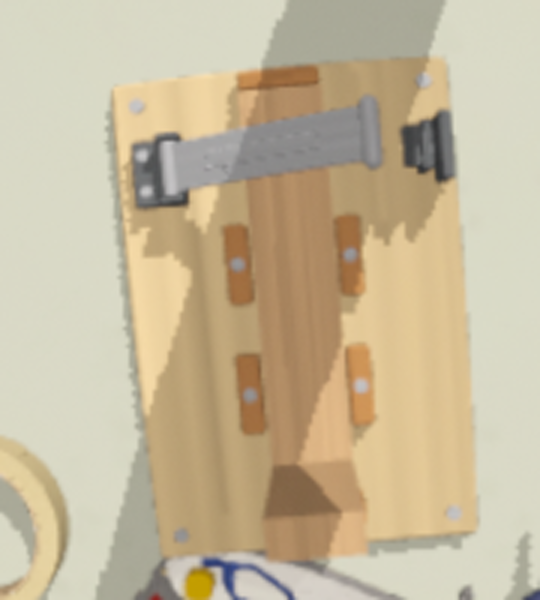

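The crop confirms it. The hinge block is at crop (158,172), the strap end bar at (370,130), the catch at (430,145), and the stud foot/inside corner at about (312,465). The timber sits about 11 mm towards −x in the jig. Now I'll press the strap.

Emit:
play_rows --motion '[{"travel": [-0.035, -0.012, -0.015], "roll": 2, "claw": 0.0}, {"travel": [-0.07, -0.024, -0.05], "roll": 4.2, "claw": 0.0}, {"travel": [-0.1, -0.035, -0.08], "roll": 4.2, "claw": 0.0}, {"travel": [-0.1186, -0.0414, -0.115], "roll": 4.2, "claw": 0.0}, {"travel": [-0.1186, -0.0414, -0.15], "roll": 4.2, "claw": 0.0}]'

```text
time_s: 4.43
eef_pos: [517.3, 62.3, 172.3]
tool_rot: [180.0, 0.3, -158.4]
wrist_force: [0.4, 1.1, -1.0]
grip_width: 0.6
gripper_force: 0.0
```

Emit:
play_rows --motion '[{"travel": [0, 0, -0.03], "roll": 0, "claw": 0.0}, {"travel": [0, 0, -0.05], "roll": 0, "claw": 0.0}, {"travel": [0, 0, -0.058], "roll": 0, "claw": 0.0}, {"travel": [0, 0, -0.058], "roll": 0, "claw": 0.0}]'

```text
time_s: 4.77
eef_pos: [518.6, 62.9, 111.4]
tool_rot: [-180.0, -0.2, -158.4]
wrist_force: [-0.5, 0.6, 1.4]
grip_width: 0.5
gripper_force: 0.0
```

```bash
python3 look.py w3 strap_press=74; python3 -c "
from h import *
cv2.imwrite('pics/s3.png',cv2.resize(capture('side')[180:300,220:380,::-1],None,fx=4,fy=4))"
```

```text
4.8167 [519.9  63.3 113.1] [-180.    -0.  -158.4] [ 1.2 -0.3  1.1] (array([451.9,  35.5, 273.9]), array([ 0.2,  0.1, -1. ]))
strap_press [319.9 227.1] 0.95 [519.2  60.3  74. ]
```

View pics/s3.png

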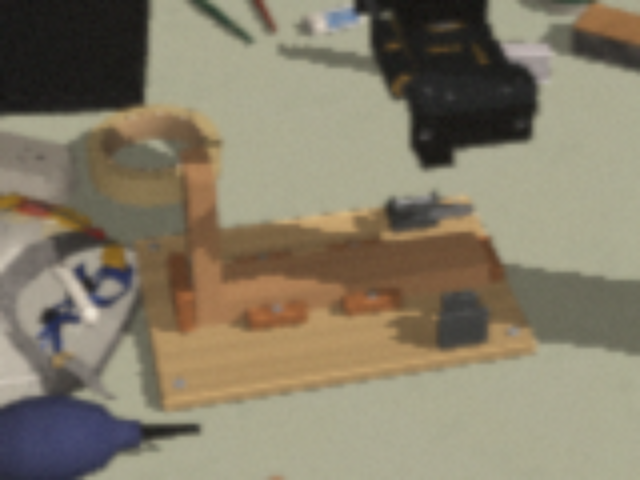

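The side crop shows the closed fingertips at (435,155), just above the strap's raised end at (430,208), with the catch at (460,320). The strap point also measures where it should be, so I'll press down.

Emit:
play_rows --motion '[{"travel": [0, 0, -0.012], "roll": 0, "claw": 0.0}, {"travel": [-0.0005, 0.001, -0.024], "roll": 0, "claw": 0.0}, {"travel": [-0.001, 0.003, -0.034], "roll": 0, "claw": 0.0}, {"travel": [-0.002, 0.005, -0.044], "roll": 0, "claw": 0.0}, {"travel": [-0.0025, 0.0065, -0.054], "roll": 0, "claw": 0.0}]'

```text
time_s: 5.33
eef_pos: [518.1, 70.6, 59.6]
tool_rot: [-180.0, 0.2, -158.4]
wrist_force: [0.3, -0.2, 0.5]
grip_width: 0.1
gripper_force: 0.2
```

Emit:
play_rows --motion '[{"travel": [0, 0, -0.006], "roll": 0, "claw": 0.0}, {"travel": [0, 0, -0.012], "roll": 0, "claw": 0.0}, {"travel": [0, 0, -0.018], "roll": 0, "claw": 0.0}, {"travel": [0, 0, -0.022], "roll": 0, "claw": 0.0}, {"travel": [0, 0, -0.022], "roll": 0, "claw": 0.0}]'

```text
time_s: 5.75
eef_pos: [517.2, 70.0, 36.6]
tool_rot: [180.0, -0.0, -158.4]
wrist_force: [-0.3, -0.2, -0.5]
grip_width: 0.2
gripper_force: 0.0
```

Emit:
play_rows --motion '[{"travel": [0, 0, -0.002], "roll": 0, "claw": 0.0}, {"travel": [0, 0, -0.003], "roll": 0, "claw": 0.0}, {"travel": [0, 0, -0.004], "roll": 0, "claw": 0.0}, {"travel": [0, 0, -0.004], "roll": 0, "claw": 0.0}]'

```text
time_s: 6.08
eef_pos: [517.3, 69.9, 34.1]
tool_rot: [-180.0, 0.0, -158.4]
wrist_force: [-3.1, 1.3, 8.8]
grip_width: 0.6
gripper_force: 4.0
```

```bash
python3 look.py w4 strap_press=34; python3 -c "
from h import *
cv2.imwrite('pics/w4c.png',cv2.resize(cv2.imread('pics/w4.png')[100:300,200:440],None,fx=3,fy=3))"
```

```text
6.1333 [517.3  69.9  34.1] [-180.     0.  -158.4] [-2.7  0.4  7.9] (array([450. ,  42.3, 196.3]), array([ 0.2,  0.1, -1. ]))
strap_press [329.3 244.7] 0.92 [513.3  71.6  34. ]
```

View pics/w4c.png

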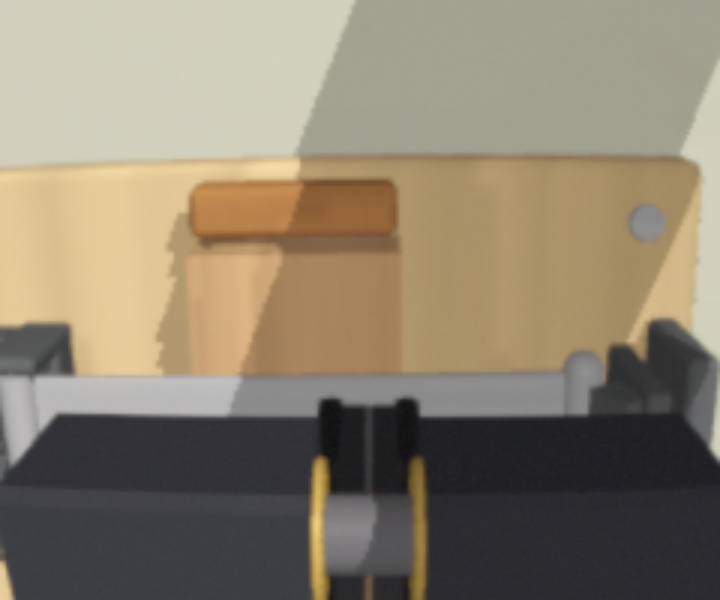

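The strap is almost level under the fingers, with its end bar at crop (583,365) against the catch at (620,375). The force is now 8 N, so I'll push on until it drops or bottoms out.

Emit:
play_rows --motion '[{"travel": [0, 0, -0.002], "roll": 0, "claw": 0.0}, {"travel": [0, 0, -0.003], "roll": 0, "claw": 0.0}, {"travel": [0, 0, -0.003], "roll": 0, "claw": 0.0}]'

```text
time_s: 6.43
eef_pos: [517.5, 70.0, 33.5]
tool_rot: [-179.9, 0.0, -158.3]
wrist_force: [-8.8, 1.2, 24.2]
grip_width: 0.4
gripper_force: 12.3
```

Emit:
play_rows --motion '[{"travel": [0, 0, -0.001], "roll": 0, "claw": 0.0}, {"travel": [0, 0, -0.002], "roll": 0, "claw": 0.0}, {"travel": [0, 0, -0.002], "roll": 0, "claw": 0.0}]'

```text
time_s: 6.68
eef_pos: [517.6, 70.0, 33.3]
tool_rot: [-179.9, 0.1, -158.3]
wrist_force: [-12.5, 0.3, 36.7]
grip_width: 0.6
gripper_force: 18.3
```

It bottomed out at z=33.3 with 37 N. I'll release and check.

Emit:
play_rows --motion '[{"travel": [0, 0, 0.03], "roll": 0, "claw": 0.0}, {"travel": [0, 0, 0.07], "roll": 0, "claw": 0.0}, {"travel": [0.03, 0, 0.11], "roll": 0, "claw": 0.0}, {"travel": [0.06, 0.01, 0.14], "roll": 0, "claw": 0.0}, {"travel": [0.09, 0.015, 0.17], "roll": 0, "claw": 0.0}]'

```text
time_s: 7.1
eef_pos: [600.0, 83.5, 193.0]
tool_rot: [180.0, 0.1, -158.4]
wrist_force: [1.0, -0.3, -0.5]
grip_width: 0.6
gripper_force: 0.0
```

Emit:
play_rows --motion '[{"travel": [0.01, 0.005, 0.03], "roll": 0, "claw": 0.0}, {"travel": [0.02, 0.005, 0.05], "roll": 0, "claw": 0.0}, {"travel": [0.02, 0.005, 0.05], "roll": 0, "claw": 0.0}]'

```text
time_s: 7.35
eef_pos: [623.5, 89.0, 245.3]
tool_rot: [-179.9, 0.6, -158.4]
wrist_force: [0.8, -0.2, 0.1]
grip_width: 0.2
gripper_force: 0.0
```

```bash
python3 look.py w5 strap_press=34 inside_corner=30 timber_corner=12 ; python3 -c "
from h import *
a=cv2.resize(cv2.imread('pics/w5.png')[40:260,210:430],None,fx=2.5,fy=2.5)
cv2.imwrite('pics/w5c.png',a)"
```

```text
7.4 [621.2  88.8 242.3] [-180.     0.3 -158.4] [ 0.5 -0.  -0.7] (array([554.6,  61. , 406.8]), array([ 0.3,  0.1, -1. ]))
strap_press [346.8  87.8] 0.65 [512.3  74.3  34. ]
inside_corner [330.3 205.6] 0.85 [655.3 110.9  30. ]
inside_corner [341.5  87.5] 0.73 [513.9  68.5  30. ]
timber_corner [331.8 142.8] 0.8 [582.2  83.9  12. ]
```

View pics/w5c.png

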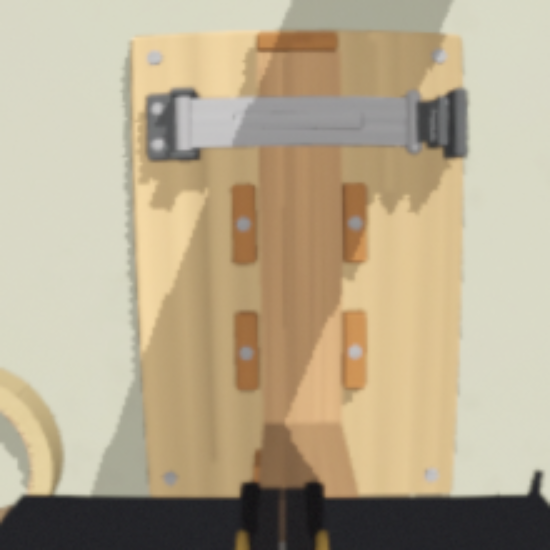

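The strap is shut: its end bar at crop (412,122) is under the catch at (445,122). The inside corner edge runs from about (262,423) to (344,423). I'll compute the corner pose from these, then move over to view the square.

```bash
python3 - <<'E'
from h import *
np.set_printoptions(precision=1,suppress=True)
ci=camera_info("wrist")
P=lambda c:atz("wrist",(210+c[0]/2.5,40+c[1]/2.5),30,ci)[:2]
l1,l2,r1,r2=[P(c) for c in((260,165),(262,423),(340,165),(344,423))]
print(l1,l2,r1,r2,np.linalg.norm(l2-r2),np.linalg.norm(l1-r1),(l2+r2)/2)
for a,b in((l1,l2),(r1,r2)):print(np.degrees(np.arctan2(*(b-a)[::-1])))
E
```

```text
[539.2  45.3] [656.8  92.4] [525.1  80.3] [641.7 130.5] 41.04457474290037 37.81090798446592 [649.3 111.4]
21.81768337635821
23.276856146935476
```

Emit:
play_rows --motion '[{"travel": [0.0, -0.03, 0.02], "roll": -2, "claw": 0.03}, {"travel": [0.0, -0.07, 0.04], "roll": -4, "claw": 0.06}, {"travel": [0.0, -0.11, 0.06], "roll": -6, "claw": 0.06}, {"travel": [0.0, -0.15, 0.06], "roll": -8, "claw": 0.06}, {"travel": [0.0, -0.19, 0.06], "roll": -11, "claw": 0.06}]'

```text
time_s: 7.97
eef_pos: [618.9, -100.6, 300.8]
tool_rot: [-180.0, 0.1, -169.4]
wrist_force: [1.5, 0.6, -0.9]
grip_width: 26.2
gripper_force: 0.0
```

Emit:
play_rows --motion '[{"travel": [0.0, -0.04, 0.0], "roll": 0, "claw": 0.06}, {"travel": [0.0, -0.08, 0.0], "roll": 0, "claw": 0.06}, {"travel": [0.0, -0.1, 0.0], "roll": 0, "claw": 0.06}, {"travel": [0.0, -0.1, 0.0], "roll": 0, "claw": 0.06}]'

```text
time_s: 8.3
eef_pos: [617.9, -203.3, 297.9]
tool_rot: [180.0, -0.2, -169.7]
wrist_force: [-0.7, 0.4, -0.2]
grip_width: 52.8
gripper_force: 0.0
```

```bash
python3 look.py w6 square=0 square_top=110 square_toe=0 ; python3 -c "
from h import *
a=cv2.resize(cv2.imread('pics/w6.png')[40:260,210:430],None,fx=2.5,fy=2.5)
cv2.imwrite('pics/w6c.png',a)"
```

```text
8.35 [ 618.1 -201.3  298.1] [ 179.9   -0.2 -169.6] [-1.3  0.   1.1] (array([ 547.3, -217. ,  460.4]), array([ 0.3,  0. , -1. ]))
square [320.4 133.9] 0.73 [ 567.4 -216.3    0. ]
square_toe [326.9  65.1] 0.82 [ 464.2 -225.5    0. ]
square_toe [503.3 229.9] 0.28 [661.8 134.4   0. ]
```

View pics/w6c.png

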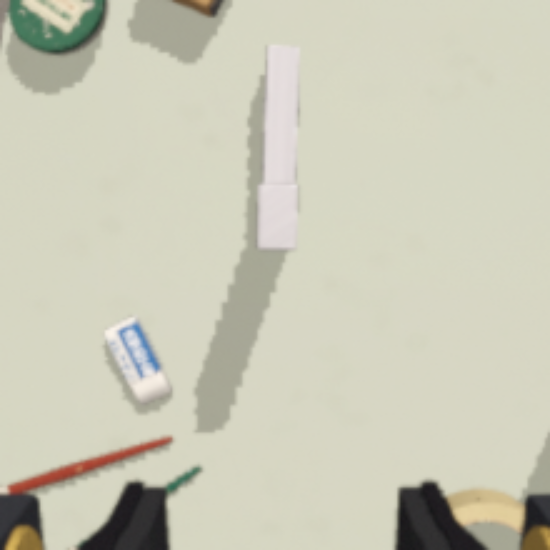

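The square from above: the standing leg's top face spans crop (258,184)–(298,247), and the lying leg runs up to its end at (283,45). I'll compute the grasp pose.

```bash
python3 - <<'E'
from h import *
np.set_printoptions(precision=1,suppress=True)
ci=camera_info("wrist");print(state()["eef_pos"],state()["tool_rot"])
P=lambda c,z:atz("wrist",(210+c[0]/2.5,40+c[1]/2.5),z,ci)[:2]
c=[P(p,110) for p in((258,184),(298,184),(297,247),(258,247))]
print(*c,np.mean(c,0),[np.linalg.norm(c[i]-c[i-1]) for i in range(4)])
t=P((283,45),30); m=P((280,183),30);print(t,m)
print([np.degrees(np.arctan2(*(b-a)[::-1])) for a,b in((t,m),(t,np.mean(c,0)),((c[0]+c[1])/2,(c[2]+c[3])/2))])
E
```

```text
[ 619.  -198.4  299.3] [ 180.    -0.1 -169.3]
[ 543.2 -224. ] [ 539.9 -206.4] [ 568.1 -201.5] [ 571.3 -218.8] [ 555.6 -212.7] [np.float64(28.648933634085246), np.float64(17.923895815112395), np.float64(28.649452090791456), np.float64(17.623757073566622)]
[ 462.2 -227.7] [ 539.3 -214.8]
[np.float64(9.488466949376416), np.float64(9.134975633323338), np.float64(10.220872691690642)]
```

Emit:
play_rows --motion '[{"travel": [-0.03, -0.006, -0.02], "roll": -0.8, "claw": 0.06}, {"travel": [-0.06, -0.013, -0.045], "roll": -0.8, "claw": 0.06}, {"travel": [-0.065, -0.013, -0.085], "roll": -0.8, "claw": 0.06}, {"travel": [-0.065, -0.013, -0.125], "roll": -0.8, "claw": 0.06}, {"travel": [-0.065, -0.013, -0.15], "roll": -0.8, "claw": 0.06}]'

```text
time_s: 8.92
eef_pos: [551.8, -210.3, 147.0]
tool_rot: [179.9, -0.2, -170.1]
wrist_force: [-0.2, 1.1, -0.9]
grip_width: 60.1
gripper_force: 0.0
```

Emit:
play_rows --motion '[{"travel": [0, 0, 0], "roll": 0, "claw": 0.06}, {"travel": [0, 0, 0], "roll": 0, "claw": 0.06}]'

```text
time_s: 9.08
eef_pos: [554.2, -211.3, 149.7]
tool_rot: [180.0, -0.1, -170.1]
wrist_force: [0.9, 0.4, 0.6]
grip_width: 59.9
gripper_force: 0.0
```

```bash
python3 look.py w7 square=0 square_toe=0; python3 -c "
from h import *
for i in range(3): print(state()['eef_pos'],state()['tool_rot'])
cv2.imwrite('pics/w7c.png',cv2.resize(cv2.imread('pics/w7.png')[100:330,200:440],None,fx=2.5,fy=2.5))"
```

```text
9.1333 [ 555.7 -211.7  151.6] [-179.9    0.1 -170.1] [-0.1 -0.2  1.2] (array([ 483.4, -224.5,  312.1]), array([ 0.3,  0. , -1. ]))
square [316.8 202.3] 0.82 [ 568.  -215.7    0. ]
square_toe [320.4  97.7] 0.67 [ 461.5 -230.5    0. ]
[ 556.39419656 -212.08388233  152.79611116] [-179.88477624    0.26086886 -170.09411252]
[ 556.39419656 -212.08388233  152.79611116] [-179.88477624    0.26086886 -170.09411252]
[ 556.39419656 -212.08388233  152.79611116] [-179.88477624    0.26086886 -170.09411252]
```

View pics/w7c.png

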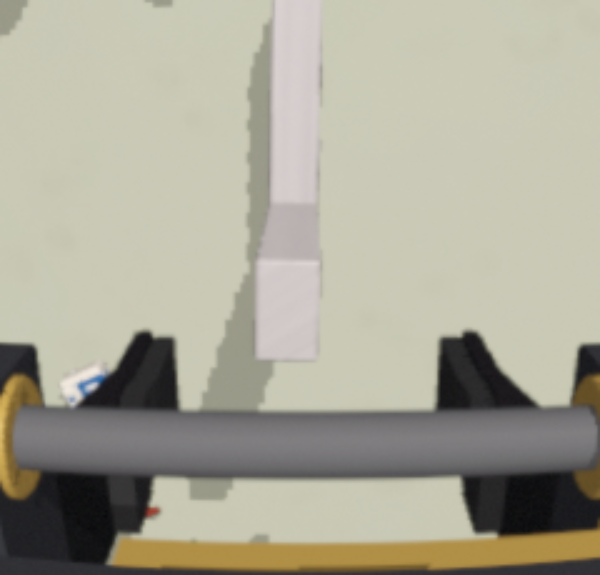

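The square's top face is at crop (256–319, 261–358), and the finger gap is centred at about column 306. So the tool needs a small shift towards −y.

```bash
python3 - <<'E'
from h import *
np.set_printoptions(precision=1,suppress=True)
ci=camera_info("wrist")
P=lambda c,z:atz("wrist",(200+c[0]/2.5,100+c[1]/2.5),z,ci)[:2]
c=[P(p,110) for p in((256,261),(320,261),(318,359),(257,358))]
print(np.mean(c,0),[np.linalg.norm(c[i]-c[i-1]) for i in range(4)])
t=P((296,0),30); m=P((294,203),30);print(np.degrees(np.arctan2(*(m-t)[::-1])),np.linalg.norm(m-t))
print("gap",P((176,420),152),P((438,420),152))
E
```

```text
[ 557.5 -218. ] [np.float64(28.99414071693712), np.float64(17.62449881149656), np.float64(29.26421359403819), np.float64(17.520275066647944)]
9.264424742242754 75.4986213411503
gap [ 574.6 -241.2] [ 563.7 -179.7]
```

Emit:
play_rows --motion '[{"travel": [0, -0.0055, -0.02], "roll": -0.5, "claw": 0.06}, {"travel": [0, -0.0055, -0.045], "roll": -0.5, "claw": 0.06}, {"travel": [0, -0.0055, -0.07], "roll": -0.5, "claw": 0.06}, {"travel": [0, -0.0055, -0.087], "roll": -0.5, "claw": 0.06}, {"travel": [0, -0.0055, -0.087], "roll": -0.5, "claw": 0.05}]'

```text
time_s: 9.65
eef_pos: [553.3, -217.3, 61.3]
tool_rot: [179.9, -0.2, -170.7]
wrist_force: [-0.9, 0.1, -0.1]
grip_width: 57.9
gripper_force: 0.0
```

Emit:
play_rows --motion '[{"travel": [0, 0, 0], "roll": 0, "claw": 0.0}, {"travel": [0, 0, 0], "roll": 0, "claw": 0.0}, {"travel": [0, 0, 0], "roll": 0, "claw": 0.0}, {"travel": [0, 0, 0], "roll": 0, "claw": 0.0}, {"travel": [0, 0, 0], "roll": 0, "claw": 0.0}]'

```text
time_s: 10.07
eef_pos: [555.1, -217.9, 64.5]
tool_rot: [-180.0, 0.1, -170.7]
wrist_force: [0.4, 0.4, -0.9]
grip_width: 27.8
gripper_force: 0.0
```

Emit:
play_rows --motion '[{"travel": [0, 0, 0], "roll": 0, "claw": 0.0}, {"travel": [0, 0, 0], "roll": 0, "claw": 0.0}, {"travel": [0, 0, 0], "roll": 0, "claw": 0.0}]'

```text
time_s: 10.32
eef_pos: [554.7, -217.8, 63.7]
tool_rot: [-180.0, 0.0, -170.7]
wrist_force: [-1.2, 0.6, 3.7]
grip_width: 17.9
gripper_force: 30.0
```

Gripped at 17.9 mm opening, 30 N. Now I'll lift and carry it.

Emit:
play_rows --motion '[{"travel": [0, 0, 0.02], "roll": 0, "claw": 0.0}, {"travel": [0, 0, 0.05], "roll": 0, "claw": 0.0}, {"travel": [0, 0, 0.08], "roll": 0, "claw": 0.0}, {"travel": [0, 0, 0.11], "roll": 0, "claw": 0.0}, {"travel": [0, 0, 0.13], "roll": 0, "claw": 0.0}]'

```text
time_s: 10.73
eef_pos: [555.0, -218.0, 195.6]
tool_rot: [-179.9, 0.1, -170.7]
wrist_force: [0.1, -0.4, -1.6]
grip_width: 17.6
gripper_force: 30.0
```

Emit:
play_rows --motion '[{"travel": [0.005, 0.02, 0], "roll": 1, "claw": 0.0}, {"travel": [0.01, 0.05, 0], "roll": 3, "claw": 0.0}, {"travel": [0.015, 0.08, 0], "roll": 5, "claw": 0.0}, {"travel": [0.02, 0.11, 0], "roll": 7, "claw": 0.0}, {"travel": [0.025, 0.14, 0], "roll": 9, "claw": 0.0}]'

```text
time_s: 11.15
eef_pos: [578.7, -76.5, 192.2]
tool_rot: [179.9, -0.1, -161.6]
wrist_force: [0.1, -0.3, -3.0]
grip_width: 18.0
gripper_force: 30.0
```

Emit:
play_rows --motion '[{"travel": [0.005, 0.03, 0], "roll": 1, "claw": 0.0}, {"travel": [0.01, 0.06, 0], "roll": 2, "claw": 0.0}, {"travel": [0.02, 0.09, 0], "roll": 3, "claw": 0.0}, {"travel": [0.025, 0.12, 0], "roll": 3.5, "claw": 0.0}, {"travel": [0.03, 0.15, 0], "roll": 3.5, "claw": 0.0}]'

```text
time_s: 11.57
eef_pos: [609.0, 73.7, 192.1]
tool_rot: [180.0, -0.1, -158.2]
wrist_force: [1.1, -1.2, -2.6]
grip_width: 17.6
gripper_force: 30.0
```

Emit:
play_rows --motion '[{"travel": [0.002, 0.02, -0.01], "roll": 0, "claw": 0.0}, {"travel": [0.002, 0.021, -0.03], "roll": 0, "claw": 0.0}, {"travel": [0.002, 0.021, -0.04], "roll": 0, "claw": 0.0}, {"travel": [0.002, 0.021, -0.04], "roll": 0, "claw": 0.0}]'

```text
time_s: 11.9
eef_pos: [608.8, 92.7, 149.2]
tool_rot: [179.9, -0.5, -158.2]
wrist_force: [-0.5, -0.4, -2.8]
grip_width: 17.6
gripper_force: 30.0
```

```bash
python3 look.py w8 square=86 square_toe=86 inside_corner=30; python3 - <<'E'
from h import *
a=cv2.resize(cv2.imread('pics/w8.png')[80:300,220:420],None,fx=2.2,fy=2.2)
s=capture("side")[:,:,::-1]
b=cv2.resize(s[160:300,230:380],None,fx=2.3,fy=2.3)
for n in("inside_corner","square","square_toe","square_top"):
    q=spot_point("side",n); print(n,q and (q[0]["point"],q[0]["p"]))
h=max(a.shape[0],b.shape[0]);c=np.zeros((h,a.shape[1]+b.shape[1],3),np.uint8)
c[:a.shape[0],:a.shape[1]]=a;c[:b.shape[0],a.shape[1]:]=b;cv2.imwrite("pics/c8.png",c);print(c.shape,a.shape)
E
```

```text
11.95 [610.   92.4 151.1] [ 180.    -0.3 -158.2] [ 0.4 -0.2 -2.5] (array([542.9,  65.2, 312. ]), array([ 0.2,  0.1, -1. ]))
square [326.1 233.1] 0.57 [620.5  99.5  86. ]
square_toe [324.6  89.2] 0.55 [520.   57.9  86. ]
inside_corner [326.7  88.9] 0.66 [513.4  57.7  30. ]
inside_corner ([272.5, 251.8], 0.65)
square ([286.8, 231.0], 0.92)
square_toe ([327.0, 224.7], 0.78)
square_top ([359.3, 176.6], 0.58)
(484, 785, 3) (484, 440, 3)
```

View pics/c8.png

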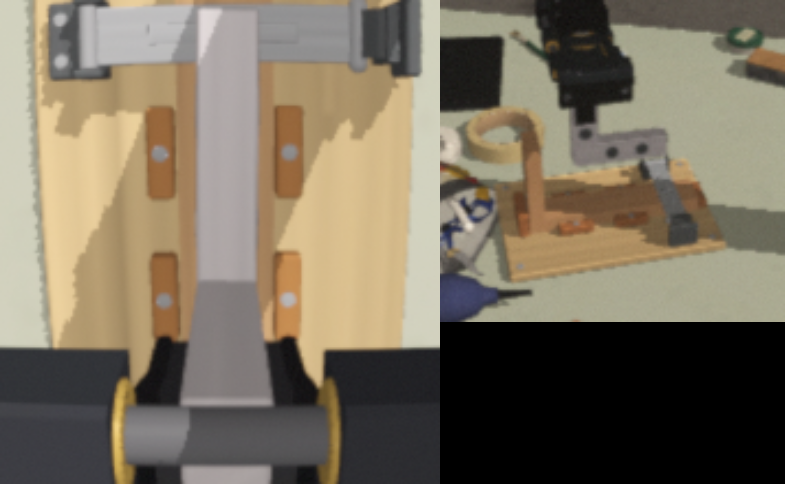

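The square hangs straight: its leg is centred on the plate (columns 197–258 on 182–272) and its toe is still over the strap. The side crop agrees. I'll lower it to stay above the strap and creep forward until it touches the stud.

Emit:
play_rows --motion '[{"travel": [0.0037, 0.0015, -0.01], "roll": 0, "claw": 0.0}, {"travel": [0.0074, 0.003, -0.022], "roll": 0, "claw": 0.0}, {"travel": [0.0111, 0.0045, -0.034], "roll": 0, "claw": 0.0}, {"travel": [0.0149, 0.006, -0.036], "roll": 0, "claw": 0.0}, {"travel": [0.0186, 0.0074, -0.036], "roll": 0, "claw": 0.0}]'

```text
time_s: 12.77
eef_pos: [629.3, 100.4, 114.6]
tool_rot: [180.0, -0.3, -158.2]
wrist_force: [0.8, -0.9, -1.5]
grip_width: 17.9
gripper_force: 30.0
```

Emit:
play_rows --motion '[{"travel": [0.0019, 0.0007, 0], "roll": 0, "claw": 0.0}, {"travel": [0.0037, 0.0015, 0], "roll": 0, "claw": 0.0}, {"travel": [0.0056, 0.0022, 0], "roll": 0, "claw": 0.0}]'

```text
time_s: 13.02
eef_pos: [636.2, 103.1, 117.6]
tool_rot: [-180.0, 0.1, -158.2]
wrist_force: [0.7, -0.7, -2.4]
grip_width: 17.8
gripper_force: 30.0
```

Emit:
play_rows --motion '[{"travel": [0.0014, 0.0006, 0], "roll": 0, "claw": 0.0}, {"travel": [0.0028, 0.0011, 0], "roll": 0, "claw": 0.0}, {"travel": [0.0037, 0.0015, 0], "roll": 0, "claw": 0.0}]'

```text
time_s: 13.27
eef_pos: [639.6, 104.4, 117.5]
tool_rot: [-180.0, 0.0, -158.2]
wrist_force: [0.7, -1.3, -2.5]
grip_width: 17.4
gripper_force: 30.0
```

Emit:
play_rows --motion '[{"travel": [0.0014, 0.0006, 0], "roll": 0, "claw": 0.0}, {"travel": [0.0028, 0.0011, 0], "roll": 0, "claw": 0.0}, {"travel": [0.0037, 0.0015, 0], "roll": 0, "claw": 0.0}, {"travel": [0.0037, 0.0015, 0], "roll": 0, "claw": 0.0}]'

```text
time_s: 13.6
eef_pos: [643.2, 105.9, 117.2]
tool_rot: [-180.0, 0.0, -158.2]
wrist_force: [-0.9, 0.8, -1.9]
grip_width: 17.7
gripper_force: 30.0
```

```bash
python3 - <<'E'
from h import *
s=capture("side")[:,:,::-1]
cv2.imwrite("pics/s9.png",cv2.resize(s[180:280,250:370],None,fx=6,fy=6,interpolation=cv2.INTER_CUBIC)); print(state()["wrist_force"],state()["eef_pos"])
E
```

```text
[-1.47821493  0.33162418 -2.18288008] [643.05316039 105.84581772 117.09406949]
```

View pics/s9.png

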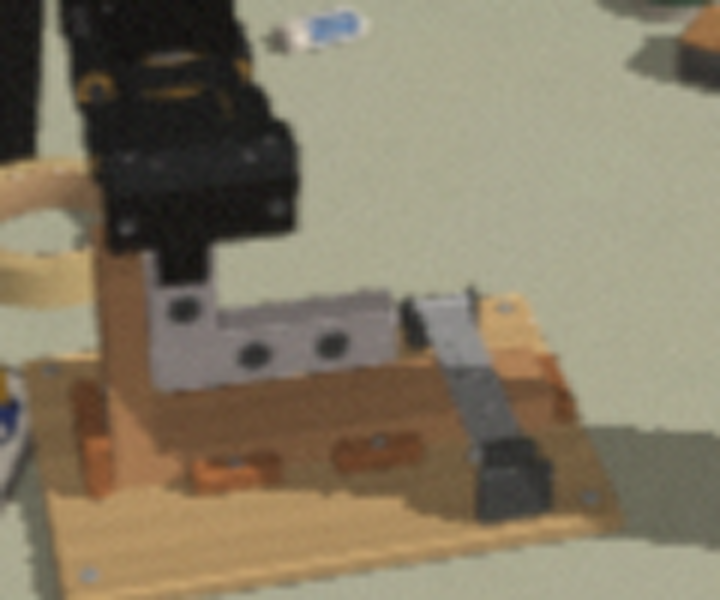

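The back face is about at the stud (column 150) and the toe (395) clears the strap. I've now viewed more pictures than the limit allows, so I'll finish by force and position readings only. I'll back off slightly and lower.

Emit:
play_rows --motion '[{"travel": [-0.0014, -0.0006, -0.004], "roll": 0, "claw": 0.0}, {"travel": [-0.0014, -0.0006, -0.01], "roll": 0, "claw": 0.0}, {"travel": [-0.0014, -0.0006, -0.016], "roll": 0, "claw": 0.0}, {"travel": [-0.0014, -0.0006, -0.02], "roll": 0, "claw": 0.0}, {"travel": [-0.0014, -0.0006, -0.02], "roll": 0, "claw": 0.0}]'

```text
time_s: 14.07
eef_pos: [640.6, 104.9, 95.4]
tool_rot: [180.0, -0.2, -158.2]
wrist_force: [0.5, 0.2, -2.7]
grip_width: 17.6
gripper_force: 30.0
```

Emit:
play_rows --motion '[{"travel": [0, 0, -0.002], "roll": 0, "claw": 0.0}, {"travel": [0, 0, -0.004], "roll": 0, "claw": 0.0}, {"travel": [0, 0, -0.0055], "roll": 0, "claw": 0.0}, {"travel": [0, 0, -0.0055], "roll": 0, "claw": 0.0}]'

```text
time_s: 14.4
eef_pos: [642.0, 105.3, 93.7]
tool_rot: [-180.0, 0.1, -158.1]
wrist_force: [-3.5, 0.1, 5.5]
grip_width: 17.7
gripper_force: 30.0
```

Plate contact came at z=93.7, exactly as expected. Now I'll press into the stud.

Emit:
play_rows --motion '[{"travel": [0.0014, 0.0006, 0], "roll": 0, "claw": 0.0}, {"travel": [0.0028, 0.0011, 0], "roll": 0, "claw": 0.0}, {"travel": [0.0037, 0.0015, 0], "roll": 0, "claw": 0.0}, {"travel": [0.0037, 0.0015, 0], "roll": 0, "claw": 0.0}]'

```text
time_s: 14.73
eef_pos: [644.5, 105.9, 93.7]
tool_rot: [-179.9, -0.1, -158.1]
wrist_force: [-3.8, -1.8, 7.3]
grip_width: 17.7
gripper_force: 30.0
```

Emit:
play_rows --motion '[{"travel": [0.0014, 0.0006, 0], "roll": 0, "claw": 0.0}, {"travel": [0.0028, 0.0011, 0], "roll": 0, "claw": 0.0}, {"travel": [0.0028, 0.0011, 0], "roll": 0, "claw": 0.0}]'

```text
time_s: 14.98
eef_pos: [646.3, 106.5, 93.8]
tool_rot: [-179.9, -0.3, -158.2]
wrist_force: [-6.8, -1.9, 9.5]
grip_width: 17.8
gripper_force: 30.0
```

Emit:
play_rows --motion '[{"travel": [0.0009, 0.0004, 0], "roll": 0, "claw": 0.0}, {"travel": [0.0019, 0.0007, -0.0005], "roll": 0, "claw": 0.0}, {"travel": [0.0019, 0.0007, -0.0005], "roll": 0, "claw": 0.0}, {"travel": [0.0019, 0.0007, -0.0005], "roll": 0, "claw": 0.0}]'

```text
time_s: 15.32
eef_pos: [646.7, 106.6, 93.8]
tool_rot: [-179.9, -0.5, -158.2]
wrist_force: [-11.3, -2.2, 12.6]
grip_width: 17.6
gripper_force: 30.0
```

```bash
python3 - <<'E'
from h import *
for i in range(2):
    capture("side"); S=state(); print(S["time_s"],S["eef_pos"],S["tool_rot"],S["wrist_force"],S["moment"])
E
```

```text
15.3667 [646.67217814 106.6411767   93.77416991] [-179.9483964    -0.45545976 -158.16150592] [-11.10022637  -2.19658383  12.39408606] [-0.75739092  3.37479661  0.04782149]
15.4167 [646.67104324 106.6494266   93.79529024] [-179.9487909    -0.45244252 -158.16246035] [-10.10872849  -3.30518125  12.73682776] [-0.77027514  3.38029375  0.0516454 ]
```

Emit:
play_rows --motion '[{"travel": [0.0009, 0.0004, 0], "roll": 0, "claw": 0.0}, {"travel": [0.0014, 0.0006, -0.0005], "roll": 0, "claw": 0.0}, {"travel": [0.0014, 0.0006, -0.0005], "roll": 0, "claw": 0.0}, {"travel": [0.0014, 0.0006, -0.0005], "roll": 0, "claw": 0.0}, {"travel": [0.0014, 0.0006, -0.0005], "roll": 0, "claw": 0.0}]'

```text
time_s: 15.83
eef_pos: [646.8, 106.6, 93.8]
tool_rot: [-180.0, -0.6, -158.2]
wrist_force: [-16.3, -4.0, 15.9]
grip_width: 18.3
gripper_force: 30.0
```

```bash
python3 - <<'E'
from h import *
capture("side"); 
for n in("inside_corner","square","square_toe","square_top"):
    q=spot_point("side",n); print(n,q and (q[0]["point"],q[0]["p"]))
I=np.array([646.7+16.5,106.6+6.6,30]);u=np.array([.9285,.3714,0])
print("exp",proj("side",I),proj("side",I-110*u),proj("side",I+[0,0,110]))
m=[q["extent"] for q in masks_of("side","strap")[:1]];print("strap",m)
S=state(); print(S["time_s"],S["eef_pos"],S["tool_rot"],S["wrist_force"],S["moment"],S["gripper_force"])
E
```

```text
inside_corner ([274.1, 252.7], 0.87)
square ([273.7, 249.5], 0.95)
square_toe ([314.6, 242.6], 0.56)
square_top []
exp [np.float64(272.61157851413304), np.float64(249.71735619052131)] [np.float64(312.40664166528614), np.float64(244.26522966904082)] [np.float64(270.51348612375875), np.float64(216.37694227851762)]
strap [[325.4, 228.9, 11.5, 25.5]]
16.1333 [646.76549788 106.6287972   93.74542605] [-179.95578214   -0.61064644 -158.1783658 ] [-16.31041448  -3.56587543  16.71535734] [-0.87496845  4.36502664  0.02860309] 29.990594481350854
```

The square no longer moves as the force rises: about 17 N into the stud and 19 N onto the plate. Its origin coincides with the inside corner in the side camera. Handing in.

```bash
python3 -c "
from rig import *
print(sign_off()); print(state()['wrist_force'])"
```

```text
the job is handed in; nothing more can be done
None
the job is handed in; nothing more can be done
```

The job is handed in: the strap is shut under its catch, and the square is seated in the inside corner, still gripped and pressing stud and plate with about 17 N and 19 N (verdict not shown); I viewed 12 pictures against the limit of 10.

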